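# Turn the back-to-front cutlery caddy round in its stock bin

### The job

Two white cutlery caddies stand in grey stock bins, and one of them was put in back to front: its two short pockets are at the end away from the bin's steel pull. Take that caddy by its handle, lift it clear of its bin, turn it half a turn and lower it back into the same bin, flat on the floor of the bin with the short pockets at the pull end; lower it in, do not drop it. Leave the other caddy, which is already the right way round, where it is.

Things in the scene. Friction and masses are not known exactly. Their poses are not given: they have to be found in the camera images.
- caddy: Caddy to turn: loose white tray, up to 0.4 kg, base 160x104 mm, flaring to 173x117 rim, 55 high. Origin: underside centre, z up, x lengthwise. Cross wall at x=+30: two short pockets at +x, two long at -x. Wooden bar handle along x over the middle, 100 long, 14 thick (y), 87 to 105 above the underside, on posts at x=+-40: pinch its middle. Starts wrong way round: +x along the bin's -x.
- caddy_short_end (a point): Point on the caddy's centre line at its short-pocket end, 70 mm along +x from the caddy's origin and 50 mm above its underside; turns with the caddy.
- bin: Grey bin holding that caddy, fixed to the table: base 176x120 mm, flaring to 191x135 rim, 62 high, walls 4, floor 5 thick. Origin: underside centre, z up, x lengthwise. A steel bow pull sticks out 35 mm from its +x end wall, 45 above the table. Caddy seated: underside 5 mm above this origin, 4 mm play all round, more while entering.
- caddy2: The other caddy, identical with the same origin and axes, loose, already the right way round (short pockets at the pull end) in an identical fixed bin; to be left alone. One bin stands left, one right, in either order.
Not all that is in view belongs to the job. Leave any red or yellow look-alike of the caddy alone.

How it is judged:
On the way:
1. the caddy is lifted clear of its bin, its underside above the bin's rim (z of caddy in the frame of bin above 0.065 m), for 0.1 s.
At the end, for the whole second after the job is handed in: The caddy is flat on the floor of its own bin (underside under 12 mm above the bin's underside, tilt under 0.1 rad), centred within 15 mm, its length along the bin's within 10 degrees, its short pockets at the bin's pull end, at rest and released (z of caddy in the frame of bin below 0.012 m and horizontal distance between caddy and bin below 0.015 m and x of caddy_short_end in the frame of bin above 0.045 m and angle between the x axis of caddy and the x axis of bin, either way round below 0.18 rad and angle between caddy's own z axis and vertical below 0.1 rad and linear speed of caddy below 0.02 m/s); the robot touches nothing.
It fails at once if the other caddy is moved by more than 15 mm (distance of caddy2 from where it was at the start of the episode above 0.015 m).
It fails at once if the caddy is dropped: out of the fingers while its underside is over 45 mm above the bin's (z of caddy in the frame of bin above 0.045 m and contact force between the fingers and caddy below 0.1 N).
It also fails if it takes over 42 s, if anything falls off the work surface, if the arm or the gripper's body presses on something with over 40 N, if the wrist force passes 120 N, or if a joint passes its speed limit or range.

### The arm

A 7-joint arm with a two-finger parallel gripper is mounted at the origin on the work surface. World frame = base frame: x ahead of the robot, y to its left, z up, the work surface at z = 0. Lengths are in m, angles in rad, forces in N, time in s.
With the tool pointing down it reaches from about 0.425 to 0.925 m from the base axis. Payload 6.8 kg.
Tool frame: the origin (TCP) lies midway between the tips of the shut fingers; the grasp point (between the pads) lies pinch_z behind it (pinch_z is the distance from the TCP to the grasp point, in m); z points along the fingers, y is the line along which they close (so a half turn about z gives the same grasp; the last joint's range is limited). The gripper opens to 88 mm and grips with 3 to 60 N. Pads are 20 mm wide; open, the fingers measure 115 mm over their backs; the gripper's body (75 mm by 178 mm) begins 61 mm behind the grasp point.
Start: joints at [-1.402, 0.477, 0.022, 1.555, -0.011, 1.109, -0.083], TCP at [0.184, 0.649, 0.223] pointing down, gripper open.
Joint ranges: [-2.96, 2.96], [-0.34, 2.1], [-1.41, 1.46], [0.24, 2.44], [-1.37, 4.51], [0.17, 1.92], [-2.96, 2.96]. Speed limits (rad/s): [2.39, 2.39, 3.14, 3.14, 3.14, 3.14, 3.14].

### API

Orientations are given as a rotation vector (axis times angle).
In Python, from rig import read_state, capture, camera_params, job_done, find_in, outline_of, pinpoint, pinch_z gives the robot as it stands.
- The arm moves only by the shell command python3 -m creep 'ROWS'. ROWS is JSON, a list of rows, each an object with "xyz": the shift along the world's x, y, z in mm, a list of three; "rotation": the turn, a rotation vector about the world's x, y, z in rad, a list of three; "grip": the closure, from 0 (fully open) to 1 (shut). A call has 1 to 20 rows; each row shifts and turns the commanded pose from where the row before left it; what a row does not reach is not made up. A row lasts 1/8 s, in which the tool goes at most 62.5 mm and 10.7 degrees, less where a joint would pass 70% of its speed; a pose out of reach is approached as far as the arm can. A call with a gripper value outside its range is refused whole. The fingers move at their own pace and stop on an object; the grip force is fixed at half the most. Time passes only in rows, so rows that do not move let the fingers close. It gives the time, the measured TCP pose, the force, the opening and the grip force at its end, in the units of the state.
- read_state(): the state, without advancing time (a new reading comes with each control period).
- capture(name): name is "scene" or "side" or "wrist"; returns the picture (480x640x3 uint8, red, green, blue); there is no depth.
- camera_params(name): a dict with "K" (3x3 intrinsics, pixels), "rvec" (rotation vector, rad) and "tvec" (3), from world to camera coordinates, as OpenCV has them. Camera axes: x right, y down, z forward; pixel columns grow to the right and rows downward; lengths in m; the calibration is good to about 2 mm. A picture is of the moment at which its call begins: read the wrist's pose just before it. camera_params takes no time and is no camera call; for the wrist camera it gives the pose at the moment of the call.
- job_done(): hands the job in; it is judged then, once.
Trained networks look in the newest picture that a camera, given by its name, has taken for a name from the list of things; names that differ only in an ending like _2 or _b are one class to them, and where a whole thing is asked for, a point or a joint stands for the part that bears it (a point fixed in the world has none). Each returns a list of dicts, best first, with "p" (0 to 1); they miss things now and then, are a little off and sometimes report something else, mostly with a low value. They report only what shows in the picture. A call takes as long as a camera call. They do not tell look-alikes from the thing itself.
- find_in(target, camera): "centre" ([x, y, z] in m, in the coordinates of the camera as it stood for that picture, good to about 4 mm: the middle of the surface that is visible of it).
- outline_of(target, camera): "mask" (480x640 bool, what is visible of it).
- pinpoint(target, camera): "centre" ([x, y, z] in m, in the coordinates of the camera as it stood for that picture, good to about 4 mm: a listed point, or the origin of a listed thing).
The state is a dict: "t": time; "joint_positions": joint angles; "qd": joint speeds; "joint_torque": joint torques, N m; "position": TCP position; "ee_rot": TCP orientation; "force": force on the tool from outside, world axes, zero at the start; "wrist_torque": the same for the moment, N m; "grip_width": finger opening in m; "grasp_force": force on a finger pad.
Only numpy, scipy, OpenCV 4.12 (cv2) and the standard library are available. Lean on these libraries where they do the work, as an engineer would, in place of code of your own. Each camera call takes 0.05 s, during which the arm holds its last target. There are 200 camera calls.

## Working session

There is one attempt and no reset: what is moved stays moved. The work goes in short steps, Python scripts to look and compute and a shell command to move; the robot and the scene stay as the last step left them, time stands still between calls to the robot, and variables do not carry over. Pictures are saved under pics/ and viewed, at most 10 in all, crops included, and the job is handed in when it is done.

```bash
mkdir -p pics
cat > h.py <<'E'
import numpy as np, cv2
from rig import *
def w(cam,p,cp=None):
    c=cp or camera_params(cam); R=cv2.Rodrigues(np.array(c["rvec"],float))[0]
    return R.T@(np.array(p)-np.array(c["tvec"]).ravel())
def px(cam,P,cp=None):
    c=cp or camera_params(cam)
    return cv2.projectPoints(np.array(P,float).reshape(-1,3),np.array(c["rvec"],float),np.array(c["tvec"],float),np.array(c["K"],float),None)[0].reshape(-1,2)
def save(cam,name):
    im=capture(cam); cv2.imwrite(f"pics/{name}.png",im[:,:,::-1]); return im
E
python3 - <<'E'
from h import *
s=read_state(); print(s["t"],s["position"],s["ee_rot"],s["grip_width"],pinch_z)
for cam in ("scene","side"):
    save(cam,cam+"1")
    for t in ("caddy","bin","caddy_short_end"):
        for d in pinpoint(t,cam): print(cam,t,round(d["p"],2),w(cam,d["centre"]).round(3),px(cam,w(cam,d["centre"])).round())
E
```

```text
0.0 [0.184267   0.64874892 0.2217286 ] [-4.33297400e-01 -3.11137962e+00  2.74802686e-03] 0.08744821732105018 0.0187
scene caddy 0.94 [ 0.577 -0.189  0.005] [[202. 321.]]
scene caddy 0.82 [0.569 0.203 0.003] [[378. 300.]]
scene caddy 0.63 [ 0.294 -0.238 -0.001] [[187. 224.]]
scene caddy 0.61 [ 0.308  0.459 -0.   ] [[456. 203.]]
scene caddy_short_end 0.98 [ 0.227 -0.244  0.051] [[181. 191.]]
scene caddy_short_end 0.96 [0.246 0.493 0.05 ] [[466. 172.]]
scene caddy_short_end 0.9 [0.505 0.219 0.058] [[381. 262.]]
scene caddy_short_end 0.77 [0.357 0.173 0.051] [[352. 215.]]
side caddy 0.94 [ 0.584 -0.193  0.005] [[441. 387.]]
side caddy 0.84 [0.304 0.452 0.004] [[232. 151.]]
side caddy 0.8 [0.298 0.208 0.001] [[243. 233.]]
side caddy 0.74 [0.578 0.204 0.005] [[375. 213.]]
side caddy 0.59 [ 0.294 -0.237 -0.   ] [[275. 448.]]
side caddy 0.38 [0.57  0.209 0.   ] [[371. 213.]]
side bin 0.79 [ 0.571  0.209 -0.001] [[372. 214.]]
side caddy_short_end 0.96 [0.506 0.214 0.056] [[342. 198.]]
side caddy_short_end 0.75 [0.244 0.49  0.052] [[201. 127.]]
side caddy_short_end 0.74 [0.357 0.172 0.054] [[273. 225.]]
side caddy_short_end 0.66 [ 0.226 -0.25   0.046] [[230. 455.]]
side caddy_short_end 0.44 [ 0.571  0.206 -0.001] [[372. 215.]]
```

View pics/scene1.png

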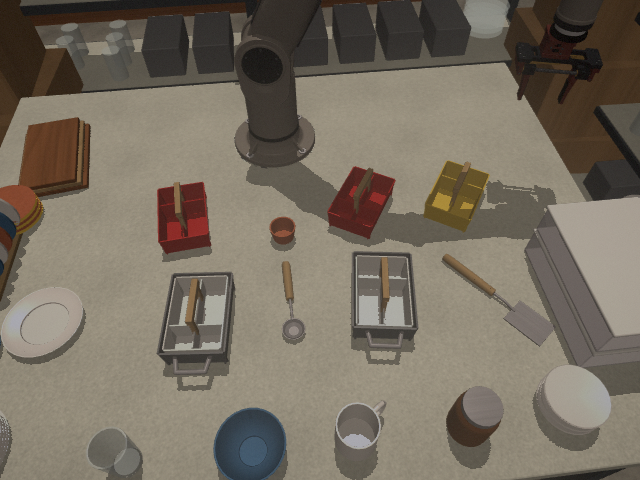

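View pics/side1.png

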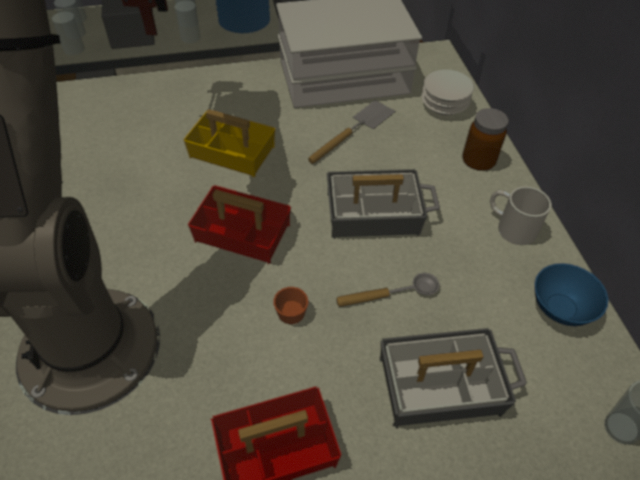

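The scene view shows the left bin (about 384,295) with the short pockets at its top end and its pull below at (385,340), so this is the wrong-way-round caddy. The right bin (200,318) has its short pockets at the pull, and the red and yellow caddies are look-alikes. The side view agrees: the left caddy's short pockets are at (342,198) and its pull is at (430,200). Next I'll approach over the left one.

```bash
python3 -m creep '[{"xyz":[35,-40,8],"rotation":[0,0,0.01],"grip":0},{"xyz":[35,-40,8],"rotation":[0,0,0.01],"grip":0},{"xyz":[35,-40,8],"rotation":[0,0,0.01],"grip":0},{"xyz":[35,-40,8],"rotation":[0,0,0.01],"grip":0},{"xyz":[35,-40,8],"rotation":[0,0,0.01],"grip":0},{"xyz":[35,-40,8],"rotation":[0,0,0.01],"grip":0},{"xyz":[35,-40,8],"rotation":[0,0,0.01],"grip":0},{"xyz":[35,-40,8],"rotation":[0,0,0.01],"grip":0},{"xyz":[35,-40,8],"rotation":[0,0,0.01],"grip":0},{"xyz":[35,-40,8],"rotation":[0,0,0.01],"grip":0},{"xyz":[35,-40,0],"rotation":[0,0,0],"grip":0},{"xyz":[0,0,0],"rotation":[0,0,0],"grip":0},{"xyz":[0,0,0],"rotation":[0,0,0],"grip":0}]'
cat > look.py <<'E'
from h import *
import sys
cp=camera_params("wrist"); save("wrist",sys.argv[1])
s=read_state(); print(s["t"],s["position"].round(4) if hasattr(s["position"],"round") else s["position"],s["ee_rot"],s["joint_positions"])
R=cv2.Rodrigues(np.array(s["ee_rot"],float))[0]; print("tool y yaw",np.degrees(np.arctan2(R[1,1],R[0,1])).round(2),"tool z",R[:,2].round(3))
for t in ("caddy","bin","caddy_short_end"):
    for d in pinpoint(t,"wrist"): P=w("wrist",d["centre"],cp); print(t,round(d["p"],2),P.round(4),px("wrist",P,cp).round())
E
python3 look.py w1
```

```text
t: 2.02
position: [0.569, 0.21, 0.3025]
ee_rot: [-0.277, -3.129, -0.001]
force: [-0.3, 0.1, -0.6]
grip_width: 0.0878
grasp_force: 0.0
2.075 [0.5686 0.2108 0.3025] [-2.74290841e-01 -3.12877967e+00 -9.46578282e-04] [-0.65248754  0.30287115  0.250519    1.64224281 -0.08018904  1.20688697
  1.01160601]
tool y yaw 79.98 tool z [-0.001  0.001 -1.   ]
caddy 0.87 [ 0.5705  0.2075 -0.0007] [[314. 206.]]
caddy 0.83 [ 0.5798 -0.1891  0.0055] [[ 41. 262.]]
caddy_short_end 0.7 [0.5027 0.2141 0.057 ] [[309. 156.]]
```

View pics/w1.png

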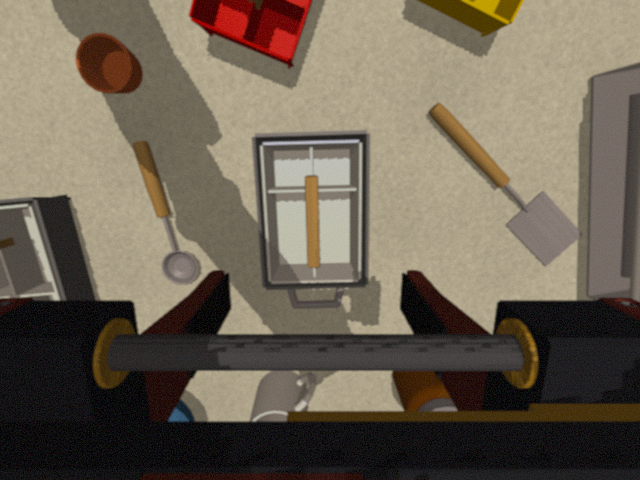

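The wrist view shows the target caddy with its cross wall at row 188, on the side away from the pull at (317,297). The handle runs from (312,177) to (314,267). I'll turn these pixels into world positions.

Run:
```python
from h import *
cp=camera_params("wrist"); R=cv2.Rodrigues(np.array(cp["rvec"],float))[0]; t=np.array(cp["tvec"]).ravel(); C=-R.T@t
def ray(p,z):
    d=R.T@np.linalg.inv(cp["K"])@np.array([*p,1.]); return C+d*(z-C[2])/d[2]
im=cv2.imread("pics/w1.png"); hsv=cv2.cvtColor(im,cv2.COLOR_BGR2HSV)
m=((hsv[...,1]>110)&(hsv[...,0]<25)).astype(np.uint8); m[:160]=0;m[275:]=0;m[:,:290]=0;m[:,335:]=0
r=cv2.minAreaRect(np.argwhere(m)[:,::-1].astype(np.float32)); b=cv2.boxPoints(r); print(m.sum(),r)
s=sorted(b.tolist(),key=lambda p:p[1]); a,e=[ray(np.mean(q,0),.11) for q in (s[:2],s[2:])]
print("handle",a.round(4),e.round(4),(a+e)/2,np.degrees(np.arctan2(*(e-a)[1::-1])),"len",np.linalg.norm(e-a))
c=[ray(p,.062) for p in((255,133),(368,133),(368,287),(262,288))]
print("bin",np.round(c,4),np.mean(c,0)); print([np.degrees(np.arctan2(*(q-p)[1::-1])).round(1) for p,q in((c[0],c[3]),(c[1],c[2]),(c[0],c[1]))])
```

```text
1019 ((311.8728942871094, 221.0417022705078), (90.20112609863281, 12.047324180603027), 88.53119659423828)
handle [0.5224 0.2142 0.11  ] [0.6193 0.1994 0.11  ] [0.57086915 0.20679898 0.11      ] -8.67680382055411 len 0.09800400304467427
bin [[0.467  0.1593 0.062 ]
 [0.4893 0.2857 0.062 ]
 [0.675  0.2605 0.062 ]
 [0.6529 0.1271 0.062 ]] [0.57103742 0.20814257 0.062     ]
[np.float64(-9.8), np.float64(-7.7), np.float64(80.0)]
```

```bash
python3 -m creep '[{"xyz":[2,-4,-40],"rotation":[0,0,0.023],"grip":0},{"xyz":[0,0,-40],"rotation":[0,0,0],"grip":0},{"xyz":[0,0,-40],"rotation":[0,0,0],"grip":0},{"xyz":[0,0,-40],"rotation":[0,0,0],"grip":0},{"xyz":[0,0,-30],"rotation":[0,0,0],"grip":0},{"xyz":[0,0,-20],"rotation":[0,0,0],"grip":0},{"xyz":[0,0,-10],"rotation":[0,0,0],"grip":0},{"xyz":[0,0,0],"rotation":[0,0,0],"grip":0},{"xyz":[0,0,0],"rotation":[0,0,0],"grip":0},{"xyz":[0,0,0],"rotation":[0,0,0],"grip":1},{"xyz":[0,0,0],"rotation":[0,0,0],"grip":1},{"xyz":[0,0,0],"rotation":[0,0,0],"grip":1},{"xyz":[0,0,0],"rotation":[0,0,0],"grip":1},{"xyz":[0,0,0],"rotation":[0,0,0],"grip":1},{"xyz":[0,0,0],"rotation":[0,0,0],"grip":1},{"xyz":[0,0,0],"rotation":[0,0,0],"grip":1},{"xyz":[0,0,0],"rotation":[0,0,0],"grip":1}]'
```

```text
t: 4.35
position: [0.5714, 0.2055, 0.0827]
ee_rot: [-0.241, -3.132, -0.0]
force: [-0.9, -0.0, -1.1]
grip_width: 0.0139
grasp_force: 30.0
```

```bash
python3 -m creep '[{"xyz":[0,0,10],"rotation":[0,0,0],"grip":1},{"xyz":[0,0,15],"rotation":[0,0,0],"grip":1},{"xyz":[0,0,20],"rotation":[0,0,0],"grip":1},{"xyz":[0,0,20],"rotation":[0,0,0],"grip":1},{"xyz":[0,0,20],"rotation":[0,0,0],"grip":1},{"xyz":[0,0,15],"rotation":[0,0,0],"grip":1},{"xyz":[0,0,10],"rotation":[0,0,0],"grip":1},{"xyz":[0,0,0],"rotation":[0,0,0],"grip":1},{"xyz":[0,0,0],"rotation":[0,0,0],"grip":1}]'
python3 - <<'E'
from h import *
save("side","s2")
for t in ("caddy","caddy_short_end"):
    for d in pinpoint(t,"side"): print(t,round(d["p"],2),w("side",d["centre"]).round(3))
E
```

```text
t: 5.48
position: [0.571, 0.2052, 0.192]
ee_rot: [-0.241, -3.131, 0.001]
force: [-0.2, 0.5, -2.0]
grip_width: 0.0138
grasp_force: 30.0
caddy 0.87 [0.304 0.455 0.003]
caddy 0.8 [0.299 0.202 0.002]
caddy 0.72 [ 0.583 -0.19   0.006]
caddy 0.65 [ 0.294 -0.237 -0.   ]
caddy 0.64 [0.577 0.2   0.113]
caddy_short_end 0.93 [0.507 0.216 0.167]
caddy_short_end 0.92 [0.245 0.491 0.053]
caddy_short_end 0.9 [0.36  0.169 0.052]
caddy_short_end 0.8 [ 0.229 -0.249  0.049]
```

View pics/s2.png

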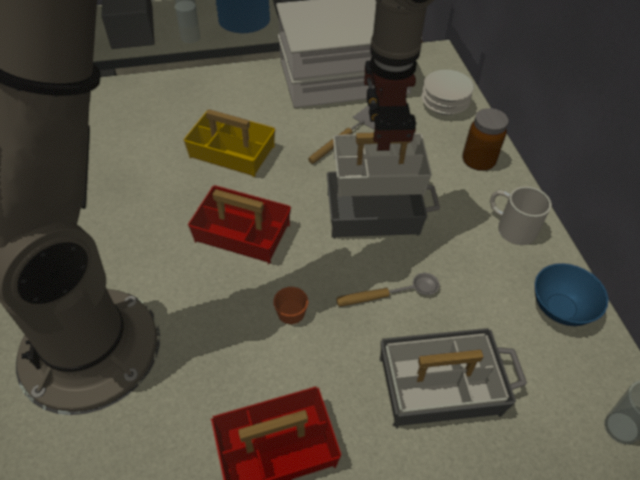

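The side view shows the caddy at (380,165), held level and about 11 cm up, clear of the empty bin at (375,205). Next is the half turn, in the direction that keeps the last joint inside its range.

```bash
python3 -m creep '[{"xyz":[0,0,0],"rotation":[0,0,-0.1],"grip":1},{"xyz":[0,0,0],"rotation":[0,0,-0.17],"grip":1},{"xyz":[0,0,0],"rotation":[0,0,-0.17],"grip":1},{"xyz":[0,0,0],"rotation":[0,0,-0.17],"grip":1},{"xyz":[0,0,0],"rotation":[0,0,-0.17],"grip":1},{"xyz":[0,0,0],"rotation":[0,0,-0.17],"grip":1},{"xyz":[0,0,0],"rotation":[0,0,-0.17],"grip":1},{"xyz":[0,0,0],"rotation":[0,0,-0.17],"grip":1},{"xyz":[0,0,0],"rotation":[0,0,-0.17],"grip":1},{"xyz":[0,0,0],"rotation":[0,0,-0.17],"grip":1},{"xyz":[0,0,0],"rotation":[0,0,-0.17],"grip":1},{"xyz":[0,0,0],"rotation":[0,0,-0.17],"grip":1},{"xyz":[0,0,0],"rotation":[0,0,-0.17],"grip":1},{"xyz":[0,0,0],"rotation":[0,0,-0.17],"grip":1},{"xyz":[0,0,0],"rotation":[0,0,-0.17],"grip":1},{"xyz":[0,0,0],"rotation":[0,0,-0.17],"grip":1},{"xyz":[0,0,0],"rotation":[0,0,-0.17],"grip":1},{"xyz":[0,0,0],"rotation":[0,0,-0.17],"grip":1},{"xyz":[0,0,0],"rotation":[0,0,-0.15],"grip":1},{"xyz":[0,0,0],"rotation":[0,0,0],"grip":1}]'
python3 look.py w2
python3 - <<'E'
from h import *
save("scene","sc2"); save("side","s3")
for cam in ("scene","side"):
  for t in ("caddy","caddy_short_end","bin"):
    for d in pinpoint(t,cam):
        P=w(cam,d["centre"])
        if abs(P[0]-.57)<.12 and abs(P[1]-.2)<.1: print(cam,t,round(d["p"],2),P.round(3))
E
```

```text
t: 8.12
position: [0.5712, 0.2056, 0.1921]
ee_rot: [3.132, -0.236, -0.001]
force: [0.6, -0.7, -2.7]
grip_width: 0.014
grasp_force: 30.0
8.175 [0.5712 0.2055 0.1922] [ 3.13210353e+00 -2.33432285e-01 -6.05833052e-04] [-1.13702101  0.57550378  0.98735033  1.79978592 -0.54425698  1.06776735
 -1.66827539]
tool y yaw -98.52 tool z [-0.    -0.001 -1.   ]
caddy 0.93 [0.5702 0.2033 0.1132] [[318. 250.]]
caddy_short_end 0.9 [0.6453 0.1935 0.1672] [[316. 141.]]
scene caddy 0.8 [0.567 0.207 0.113]
scene caddy_short_end 0.55 [0.641 0.196 0.166]
scene bin 0.8 [0.572 0.21  0.   ]
side caddy 0.6 [0.578 0.199 0.114]
side caddy_short_end 0.72 [0.641 0.195 0.164]
side bin 0.81 [0.569 0.207 0.002]
```

View pics/w2.png

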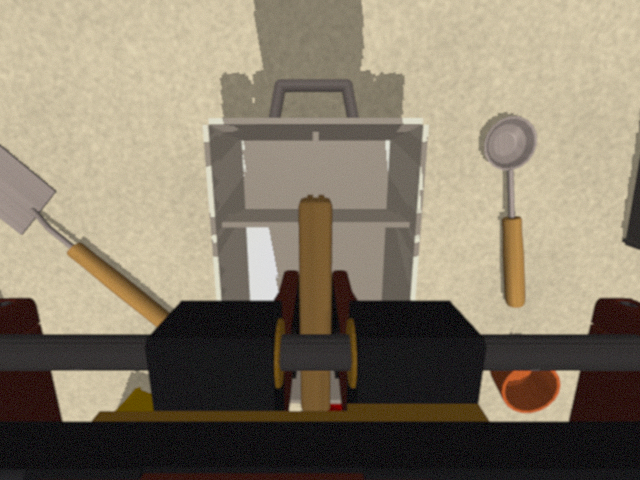

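View pics/sc2.png

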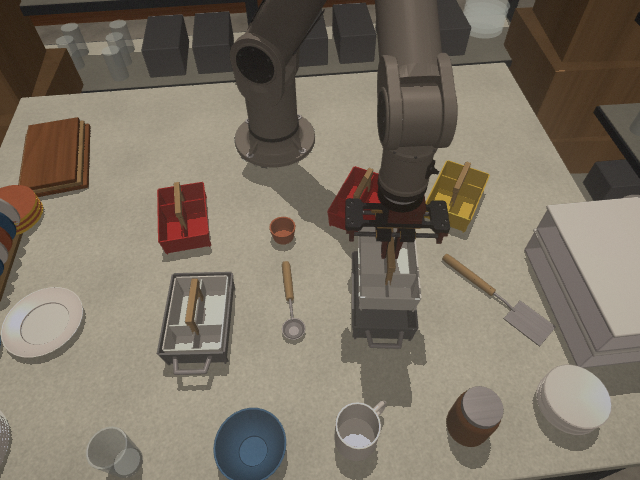

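Both views show the caddy turned, with its short pockets now on the pull side (pull at (315,90) in the wrist view), level and over the bin. I'll shift 2 mm in y and lower it most of the way.

```bash
python3 -m creep '[{"xyz":[0,2,-15],"rotation":[0,0,0],"grip":1},{"xyz":[0,0,-20],"rotation":[0,0,0],"grip":1},{"xyz":[0,0,-15],"rotation":[0,0,0],"grip":1},{"xyz":[0,0,-10],"rotation":[0,0,0],"grip":1},{"xyz":[0,0,-10],"rotation":[0,0,0],"grip":1},{"xyz":[0,0,-10],"rotation":[0,0,0],"grip":1},{"xyz":[0,0,-5],"rotation":[0,0,0],"grip":1},{"xyz":[0,0,-5],"rotation":[0,0,0],"grip":1},{"xyz":[0,0,0],"rotation":[0,0,0],"grip":1},{"xyz":[0,0,0],"rotation":[0,0,0],"grip":1}]'
```

```text
t: 9.98
position: [0.5717, 0.2073, 0.103]
ee_rot: [-3.132, 0.239, -0.001]
force: [-0.2, -0.4, -1.1]
grip_width: 0.0137
grasp_force: 30.0
```

```bash
python3 -m creep '[{"xyz":[0,0,-4],"rotation":[0,0,0],"grip":1},{"xyz":[0,0,-4],"rotation":[0,0,0],"grip":1},{"xyz":[0,0,-4],"rotation":[0,0,0],"grip":1},{"xyz":[0,0,-3],"rotation":[0,0,0],"grip":1},{"xyz":[0,0,-2],"rotation":[0,0,0],"grip":1},{"xyz":[0,0,-1],"rotation":[0,0,0],"grip":1},{"xyz":[0,0,-1],"rotation":[0,0,0],"grip":1},{"xyz":[0,0,0],"rotation":[0,0,0],"grip":1},{"xyz":[0,0,0],"rotation":[0,0,0],"grip":1}]'
```

```text
t: 11.1
position: [0.5715, 0.2073, 0.0837]
ee_rot: [-3.132, 0.239, -0.0]
force: [0.4, 0.7, -2.4]
grip_width: 0.0141
grasp_force: 30.0
```

```bash
python3 -m creep '[{"xyz":[0,0,-1],"rotation":[0,0,0],"grip":1},{"xyz":[0,0,0],"rotation":[0,0,0],"grip":1},{"xyz":[0,0,0],"rotation":[0,0,0],"grip":0.6},{"xyz":[0,0,0],"rotation":[0,0,0],"grip":0.3},{"xyz":[0,0,0],"rotation":[0,0,0],"grip":0.1},{"xyz":[0,0,0],"rotation":[0,0,0],"grip":0},{"xyz":[0,0,0],"rotation":[0,0,0],"grip":0},{"xyz":[0,0,0],"rotation":[0,0,0],"grip":0},{"xyz":[0,0,0],"rotation":[0,0,0],"grip":0},{"xyz":[0,0,15],"rotation":[0,0,0],"grip":0},{"xyz":[0,0,30],"rotation":[0,0,0],"grip":0},{"xyz":[0,0,40],"rotation":[0,0,0],"grip":0},{"xyz":[0,0,40],"rotation":[0,0,0],"grip":0},{"xyz":[0,0,30],"rotation":[0,0,0],"grip":0},{"xyz":[0,0,0],"rotation":[0,0,0],"grip":0},{"xyz":[0,0,0],"rotation":[0,0,0],"grip":0}]'
python3 look.py w3
python3 - <<'E'
from h import *
im=save("side","s4")
for t in ("caddy","caddy_short_end","bin"):
    for d in pinpoint(t,"side"):
        P=w("side",d["centre"])
        if abs(P[0]-.57)<.12: print("side",t,round(d["p"],2),P.round(3))
a=cv2.imread("pics/w3.png"); b=cv2.imread("pics/s4.png")
cv2.imwrite("pics/both.png",cv2.resize(np.hstack([a[:,120:520],b[100:340,280:480].repeat(2,0).repeat(2,1)]),(800,480)))
E
```

```text
t: 13.1
position: [0.571, 0.2074, 0.2374]
ee_rot: [-3.132, 0.239, 0.001]
force: [-0.3, -0.3, 0.5]
grip_width: 0.0876
grasp_force: 0.0
13.15 [0.5708 0.2073 0.2369] [ 3.13209534e+00 -2.38771003e-01 -2.12234361e-03] [-1.17101226  0.53204562  1.03144156  1.75351885 -0.49790511  1.14665332
 -1.70948567]
tool y yaw -98.72 tool z [-0.001 -0.    -1.   ]
caddy 0.83 [0.5723 0.2075 0.0012] [[315. 212.]]
caddy 0.59 [ 0.3029  0.4534 -0.0034] [[173. 422.]]
caddy_short_end 0.94 [0.6418 0.1971 0.056 ] [[314. 151.]]
caddy_short_end 0.87 [0.3577 0.1694 0.0481] [[373. 388.]]
side caddy 0.83 [ 0.58  -0.19   0.003]
side caddy 0.56 [0.575 0.205 0.011]
side caddy_short_end 0.94 [0.645 0.194 0.053]
side bin 0.58 [ 0.572  0.207 -0.   ]
```

View pics/both.png

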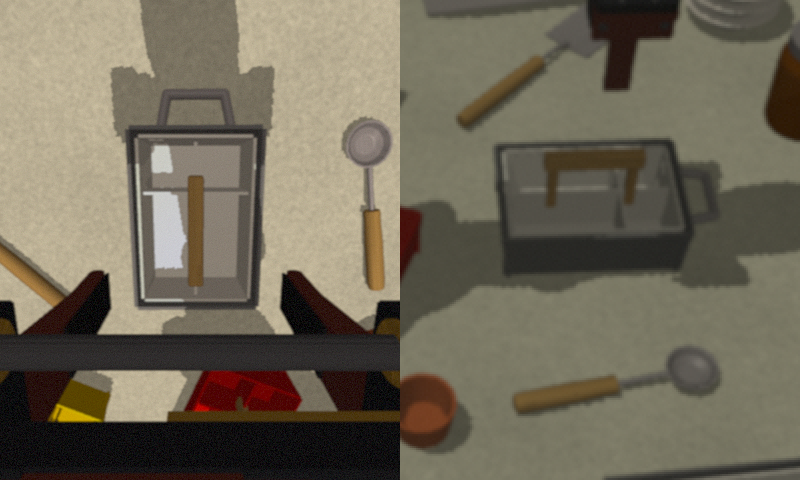

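The caddy sits flat and centred in its bin. Its cross wall (left panel, row 190) and short pockets are at the pull end (195,105), and the gripper is clear above.

```bash
python3 -c "from rig import *; print(job_done())"
```

```text
the job is handed in; nothing more can be done
None
```

The wrong-way-round caddy (left bin) was lifted clear, turned half a turn and lowered back flat and centred in its bin, with its short pockets at the pull end; the other caddy was not touched, and the job is handed in, though no verdict came back.

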